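Shift the granulator's feed selector out of park into the marked gear

TASK

The granulator has been cleaned and its feed selector is still parked. With the fingertips, gently push the lever out of the park notch, along the cross channel and fully home into the slot marked with the raised plus sign, without pulling up its handle or running it into one of the other three marked slots. Leave the things lying on the machine and the bench where they are, and finish clear of everything.

Things in the scene. Friction and masses are not known exactly. Their poses are not given: they have to be found in the camera images.
- machine: Granulator, green base, cream cover. Origin on the table under the middle of the selector gate; x points to its far side, y to its left, z up (yaw within 0.3 rad). Its flat deck is 150 mm above the table and spans -110 to +140 mm in x, -170 to +170 mm in y; right of it, to y = -340 mm, stands the 220 mm tall cutting head.
- gate_mid (a point): Middle of the gate, on top of its aluminium plate (100 x 112 mm, 156 mm above the table). Ways 16 mm wide: a cross channel along the machine's y; at each of its ends a near (-x) and a far (+x) slot; at its middle a park notch, near side only, where the lever starts. The walls stop the lever: leaving park towards +x it meets the channel's far wall 2 mm past the channel's centre line.
- handle (a point): Centre of the lever's handle: a plain black upright cylinder, 32 mm across and 50 mm tall (from 176 to 226 mm above the table, its centre at 201 mm), on a 12 mm steel stem. The whole lever slides upright, without tilting, in the gate; it resists with about 2 N plus 12 N per m/s and stays where it is left.
- cross (a joint): Lever's place along the machine's y (m): -0.040 right end of the cross channel, 0 park notch, +0.040 left end.
- shift (a joint): Lever's place along the machine's x (m): -0.032 fully home in a near slot (or in park), 0 in the cross channel, +0.032 fully home in a far slot.
- lift (a joint): Spring-loaded lift of the handle on its stem (m): 0 down, as it is to stay; up to 0.020 if pulled up (takes more than 3 N).
- mark_plus: Raised black plus sign, 40 x 40 mm with 11 mm wide arms, 4 mm high, fixed on the deck; origin at the centre of its underside. It marks one slot, standing in line with it 42 mm beyond the centre of a lever fully home there (machine x = +74 or -74 mm, y = +40 or -40 mm). Which slot differs from run to run.
- mark_bar: Raised black single straight bar, 40 mm long along the machine's y and 11 mm wide, 4 mm high, fixed on the deck; origin at the centre of its underside. It marks one slot, standing in line with it 42 mm beyond the centre of a lever fully home there (machine x = +74 or -74 mm, y = +40 or -40 mm). Which slot differs from run to run.
- mark_disc: Raised black solid disc, 30 mm across, 4 mm high, fixed on the deck; origin at the centre of its underside. It marks one slot, standing in line with it 42 mm beyond the centre of a lever fully home there (machine x = +74 or -74 mm, y = +40 or -40 mm). Which slot differs from run to run.
- mark_square: Raised black solid square, 28 x 28 mm, 4 mm high, fixed on the deck; origin at the centre of its underside. It marks one slot, standing in line with it 42 mm beyond the centre of a lever fully home there (machine x = +74 or -74 mm, y = +40 or -40 mm). Which slot differs from run to run.
- grease_pot: White grease pot with a lid, 42 mm across, 50 mm tall, loose on the deck left of the gate; a bystander. Origin at its underside (tools: in the middle underneath).
- nut: Loose steel ring nut, 30 mm across, 12 mm tall, on the deck beyond the gate; a bystander. Origin at its underside (tools: in the middle underneath).
- clear_box: Clear open plastic box, 150 x 110 x 70 mm, loose on the table; a bystander. Origin at its underside (tools: in the middle underneath).
- brush: Flat brush with a wooden handle, lying on the table; a bystander. Origin at its underside (tools: in the middle underneath).
- screwdriver: Screwdriver lying on the table; a bystander. Origin at its underside (tools: in the middle underneath).
- wrench: Wrench lying on the table; a bystander. Origin at its underside (tools: in the middle underneath).
- oil: White oil bottle, 54 mm across, 130 mm tall, on the table; a bystander. Origin at its underside (tools: in the middle underneath).

How it is judged:
By the outcome, as a careful person would: the job done as asked, in the order asked, and still so for the second after the job is handed in, with the robot touching nothing.
It also fails if it takes over 58 s, if anything falls off the work surface, if the arm or the gripper's body presses on something with over 40 N, if the wrist force passes 120 N, or if a joint passes its speed limit or range.

ROBOT

A 7-joint arm with a two-finger parallel gripper is mounted at the origin on the work surface. World frame = base frame: x ahead of the robot, y to its left, z up, the work surface at z = 0. Lengths are in m, angles in rad, forces in N, time in s.
With the tool pointing down it reaches from about 0.425 to 0.875 m from the base axis. Payload 4.7 kg.
Tool frame: the origin (TCP) lies on the centre line of the jaws, within the pads' length; the fingertips stand ahead of it and the grasp point (between the pads) lies 2 mm behind it (nose_length is the z of the fingertips in the tool frame, in m); z points along the fingers, y is the line along which they close (so a half turn about z gives the same grasp; the last joint's range is limited). The gripper opens to 87 mm and grips with 3 to 60 N. Pads are 19 mm wide; open, the fingers measure 117 mm over their backs; the gripper's body (75 mm by 190 mm) begins 51 mm behind the grasp point.
Start: joints at [-1.112, 0.321, -0.07, 1.45, 0.023, 1.371, -0.057], TCP at [0.28, 0.587, 0.216] pointing down, gripper open.
Joint ranges: [-2.86, 2.86], [-0.3, 2.09], [-1.38, 1.24], [0.06, 2.45], [-1.56, 4.7], [0.09, 2.05], [-2.69, 2.69]. Speed limits (rad/s): [2.57, 2.57, 3.14, 3.14, 3.14, 3.14, 3.14].

INTERFACE

Orientations are given as a rotation vector (axis times angle).
In Python, from bench import * gives the robot as it stands.
- The arm moves only by the tool send_rows, never from a script. Its arguments are lists of equal length, an entry for each row: "xyz": the shift along the tool's x, y, z in mm, a list of three; "dr": the turn, a rotation vector about the tool's x, y, z in rad, a list of three. A call has exactly 10 rows; each row is the pose to reach, as a shift and turn from the pose commanded when the call began, along the tool's axes at that moment; what a row does not reach only later rows make up. A row lasts 1/12 s, in which the tool goes at most 41.7 mm and 7.16 degrees, less where a joint would pass 70% of its speed; a pose out of reach is approached as far as the arm can. A call with a gripper value outside its range is refused whole. "jaw" is the finger opening in mm, from 0 to 87, set as the call begins (left out, the last holds). The fingers move at their own pace and stop on an object; "grip_force" is the grip in N (left out, the last holds). Time passes only in rows, so rows that repeat a pose let the fingers close, or fill a call up. It gives the time, the measured TCP pose, the force, the opening and the grip force at its end, in the units of the state.
- get_state(): the state, without advancing time (a new reading comes with each control period).
- get_image(name): name is "side" or "top"; returns the picture (480x640x3 uint8, red, green, blue); there is no depth.
- calibration(name): a dict with "vfov" (degrees; the focal length in pixels is half the picture's height over the tangent of half this angle, whatever the lens; pixels are square), "cx", "cy" (the principal point, pixels), "k1" (the pictures are not rectified: a ray, as slopes to the right and down, at radius r is drawn at 1 + k1 r^2 times it, then the intrinsics apply), "rvec" (rotation vector, rad) and "tvec" (3), from world to camera coordinates, as OpenCV has them. Camera axes: x right, y down, z forward; pixel columns grow to the right and rows downward; lengths in m; the calibration is good to about 2 mm. A picture is of the moment at which its call begins. calibration takes no time and is no camera call.
- close_job(): hands the job in; it is judged then, once.
The state is a dict: "time": time; "joint_positions": joint angles; "qd": joint speeds; "joint_torque": joint torques, N m; "position": TCP position; "tool_rot": TCP orientation; "ft_force": force on the tool from outside, world axes, zero at the start; "torque": the same for the moment, N m; "grip_width": opening from 0.0 (shut) to 1.0 (fully open); "grip_force": force on a finger pad.
Only numpy, scipy, OpenCV 4.12 (cv2) and the standard library are available. Lean on these libraries where they do the work, as an engineer would, in place of code of your own. Each camera call takes 0.05 s, during which the arm holds its last target. There are 200 camera calls.

## Working session

There is one attempt and no reset: what is moved stays moved. The work goes in short steps, Python scripts to look and compute and a tool call to move; the robot and the scene stay as the last step left them, time stands still between calls to the robot, and variables do not carry over. Pictures are saved under pics/ and viewed, at most 10 in all, crops included, and the job is handed in when it is done.

Besides the shell and the picture viewer there is one more tool, called after "Call:" in YAML: its name, and indented under it one key for each argument. send_rows: Moves the arm, as the interface text tells. Its arguments: {"type":"object","properties":{"xyz":{"type":"array"},"dr":{"type":"array"},"jaw":{"type":"number"},"grip_force":{"type":"number"}},"required":["xyz","dr"]}

```bash
mkdir -p pics; ls
python3 - <<'E'
from bench import *
import cv2
for n in("side","top"):
    cv2.imwrite(f"pics/{n}0.png",get_image(n)[:,:,::-1]); print(n,calibration(n))
s=get_state();print(s)
E
```

```text
pics
side {'vfov': 54.43427433028844, 'cx': 323.27640268331754, 'cy': 236.34607052087907, 'k1': -0.06224290360682416, 'rvec': array([ 0.50478447, -2.99703493,  0.50015088]), 'tvec': array([0.47344564, 0.18093777, 1.61981884])}
top {'vfov': 48.36568235818002, 'cx': 323.8411723331645, 'cy': 240.35024563145512, 'k1': -0.15268452367932012, 'rvec': array([ 2.13481367, -2.10865698,  0.19165243]), 'tvec': array([0.00696188, 0.52038904, 1.34020804])}
{'time': 0.1, 'joint_positions': array([-1.11188709,  0.32174391, -0.07006789,  1.45156494,  0.02259482,
        1.3708202 , -0.05690396]), 'qd': array([ 0.00162093, -0.00141812, -0.00034654, -0.00140084,  0.00171444,
        0.00214107, -0.00036612]), 'joint_torque': array([-9.01470139e-04, -4.92573202e+01, -4.06200550e-01, -3.13397133e+01,
       -6.40566065e-02,  3.96245043e-02,  5.04177137e-05]), 'position': array([0.27951475, 0.58625592, 0.21546801]), 'tool_rot': array([-6.92883139e-01, -3.06393104e+00,  2.70996674e-03]), 'ft_force': array([ 0.65376558, -1.18317289, -0.12217231]), 'torque': array([-0.03684106, -0.00073227,  0.01024602]), 'grip_force': 0.0, 'grip_width': 0.9994316933420067}
```

View pics/top0.png

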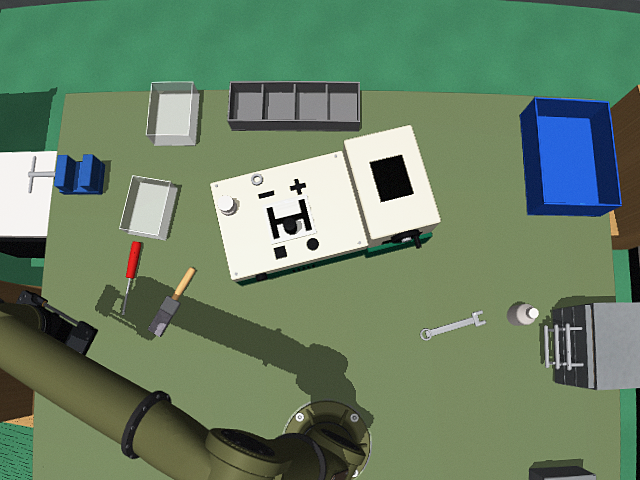

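View pics/side0.png

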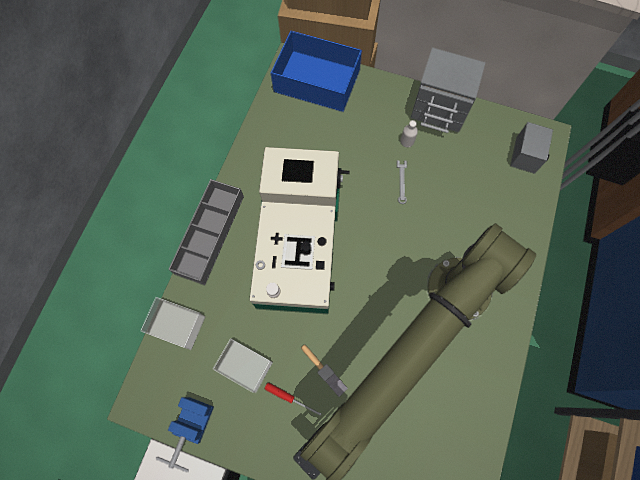

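Top view: plus at about (297,186), at the far right slot. The bar is at (266,195) far left, the disc at (313,244) near right, the square at (280,253) near left. The handle is at about (291,226), in park. The side view agrees.

```bash
cat > h.py <<'E'
from bench import *
import cv2, numpy as np
def cam(n):
    c=calibration(n); f=240/np.tan(np.radians(c["vfov"]/2))
    return np.array([[f,0,c["cx"]],[0,f,c["cy"]],[0,0,1]]),c["k1"],cv2.Rodrigues(c["rvec"])[0],c["tvec"],c["rvec"]
def ray(n,uv,z):
    K,k,R,t,_=cam(n)
    p=np.linalg.solve(K,[*uv,1])[:2]; q=p.copy()
    for _ in range(20): q=p/(1+k*(q@q))
    d=R.T@[*q,1]; o=-R.T@t
    return o+d*(z-o[2])/d[2]
def proj(n,P):
    K,k,R,t,rv=cam(n)
    return cv2.projectPoints(np.float64([P]),rv,t,K,np.array([k,0,0,0.]))[0].ravel()
def blobs(n,img,box,thr=60,amin=20):
    x0,y0,x1,y1=box
    m=(img[y0:y1,x0:x1].max(2)<thr).astype(np.uint8)
    N,_,st,c=cv2.connectedComponentsWithStats(m)
    return [(c[i]+[x0,y0],st[i,4],st[i,2:4]) for i in range(1,N) if st[i,4]>amin]
E
python3 - <<'E'
from h import *
for n,b in(("top",(240,170,335,268)),("side",(255,222,332,285))):
    im=get_image(n)
    for c,a,wh in blobs(n,im,b): print(n,c.round(1),a,wh,ray(n,c,.154)[:2].round(4),ray(n,c,.226)[:2].round(4))
    x0,y0,x1,y1=b
    cv2.imwrite(f"pics/{n}c.png",cv2.resize(im[y0:y1,x0:x1,::-1],None,fx=6,fy=6,interpolation=2))
E
```

```text
top [297.6 186.4] 104 [16 16] [0.6342 0.0785] [0.613  0.0743]
top [266.  194.3] 65 [15  7] [0.6134 0.1554] [0.5935 0.1468]
top [289.1 220.3] 630 [45 40] [0.5488 0.0973] [0.5325 0.092 ]
top [312.4 243.6] 109 [12 12] [0.4923 0.0399] [0.4793 0.0378]
top [280.1 251.8] 115 [13 13] [0.4713 0.117 ] [0.4595 0.1105]
top [318.  263.3] 163 [40 11] [0.4448 0.0258] [0.4345 0.0246]
side [276.1 238. ] 48 [11 11] [0.6357 0.0792] [0.6199 0.0997]
side [299.9 250. ] 368 [26 29] [0.5481 0.0924] [0.5367 0.1122]
side [321.4 240.8] 52 [8 8] [0.4928 0.0399] [0.4842 0.0624]
side [273.5 261.5] 32 [ 4 12] [0.6149 0.1564] [0.6002 0.173 ]
side [319.5 264.5] 64 [8 8] [0.4721 0.1175] [0.4645 0.136 ]
```

View pics/topc.png

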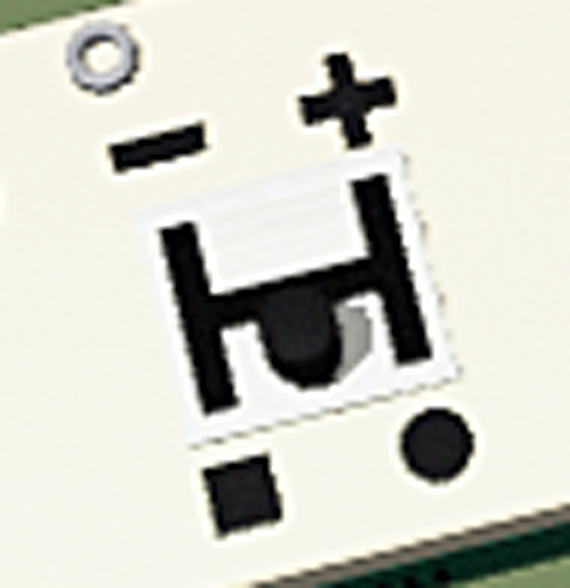

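Call:
send_rows:
  xyz:
    - [0,0,-40]
    - [0,0,-80]
    - [-28,-27,-80]
    - [-56,-54,-80]
    - [-84,-81,-80]
    - [-112,-108,-80]
    - [-140,-135,-80]
    - [-168,-162,-80]
    - [-196,-189,-80]
    - [-224,-216,-80]
  dr:
    - [0,0,0]
    - [0,0,0]
    - [0,0,0.1075]
    - [0,0,0.215]
    - [0,0,0.3225]
    - [0,0,0.43]
    - [0,0,0.5375]
    - [0,0,0.645]
    - [0,0,0.7525]
    - [0,0,0.86]
  jaw: 0
  grip_force: 10

```text
time: 1.03
position: [0.3892, 0.2934, 0.2964]
tool_rot: [-1.914, -2.491, -0.001]
ft_force: [1.3, 0.5, 0.6]
grip_width: 0.326
grip_force: 0.0
```

```bash
cat >> h.py <<'E'
from scipy.spatial.transform import Rotation as Ro
G=np.array([.5534,.098]); YAW=.266
M=np.array([[np.cos(YAW),-np.sin(YAW)],[np.sin(YAW),np.cos(YAW)]])
def mach(p): return M.T@(np.asarray(p)[:2]-G)
def where():
    s=get_state(); R=Ro.from_rotvec(s["tool_rot"]).as_matrix(); p=s["position"]
    f=s["ft_force"]
    print("t",round(s["time"],2),"TCP mach mm",(mach(p)*1e3).round(1),"z",(p[2]*1e3).round(1),"F mach",(M.T@f[:2]).round(1),f[2].round(1),"w",round(s["grip_width"],3))
    return s,R,p
def togo(mx,my,z):
    s,R,p=where(); w=np.r_[G+M@[mx/1e3,my/1e3],z/1e3]
    T=np.column_stack([np.r_[M[:,1],0],np.r_[M[:,0],0],[0,0,-1]])
    print("tool shift mm",(R.T@(w-p)*1e3).round(1),"turn",Ro.from_matrix(R.T@T).as_rotvec().round(4))
E
python3 - <<'E'
from h import *
import bench
print({k:v for k,v in vars(bench).items() if 'nose' in k.lower()})
togo(-85,0,300)
print(get_state()["joint_positions"].round(2))
E
```

```text
{'nose_length': 0.017}
t 1.03 TCP mach mm [-107.   231.7] z 296.4 F mach [1.4 0.1] 0.6 w 0.326
tool shift mm [-231.6   23.2   -3.6] turn [ 0.0002 -0.0003 -0.0051]
[-0.87 -0.06  0.16  1.72  0.01  1.48 -0.45]
```

Call:
send_rows:
  xyz:
    - [-38,4,0]
    - [-77,8,0]
    - [-116,12,0]
    - [-154,16,0]
    - [-193,20,0]
    - [-232,23,0]
    - [-232,23,15]
    - [-232,23,30]
    - [-232,23,45]
    - [-232,23,45]
  dr:
    - [0,0,0]
    - [0,0,0]
    - [0,0,0]
    - [0,0,0]
    - [0,0,0]
    - [0,0,0]
    - [0,0,0]
    - [0,0,0]
    - [0,0,0]
    - [0,0,0]

```text
time: 1.87
position: [0.4704, 0.0769, 0.2486]
tool_rot: [-1.906, -2.493, 0.006]
ft_force: [-0.3, 0.5, -0.4]
grip_width: 0.001
grip_force: 0.0
```

Run:
```python
from h import *
togo(-85,0,207)
for n in("side","top"):
    im=get_image(n); c=proj(n,[*G,.19]); print(n,c)
    x0,y0=(c-[65,50]).astype(int); globals()[n]=cv2.resize(im[y0:y0+100,x0:x0+130,::-1],(520,400),interpolation=2)
    a=globals()[n]
cv2.imwrite("pics/a.png",cv2.resize(np.hstack([side,top]),(800,308)))
```

```text
t 1.87 TCP mach mm [-85.7   1.5] z 248.6 F mach [-0.1  0.6] -0.4 w 0.001
tool shift mm [-1.5  0.9 41.6] turn [-0.0051  0.0002 -0.0006]
side [297.08888884 247.69073809]
top [287.80474587 214.98821148]
```

View pics/a.png

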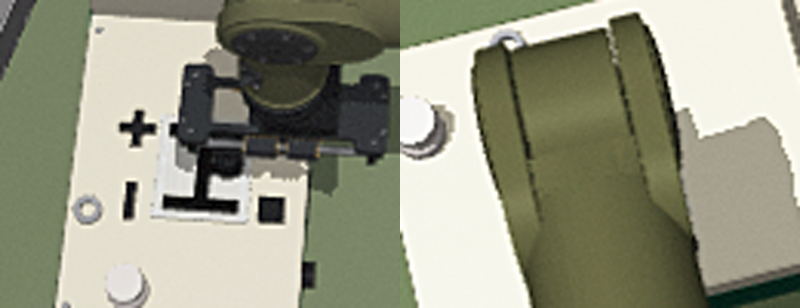

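Side crop: the closed gripper is over the near side, with the handle still in park at crop (225,160). The top view is blocked by the arm. Next I descend and push +x.

Call:
send_rows:
  xyz:
    - [-1,1,8]
    - [-1,1,16]
    - [-1,1,24]
    - [-1,1,32]
    - [-1,1,42]
    - [-1,1,42]
    - [-1,4,42]
    - [-1,8,42]
    - [-1,12,42]
    - [-1,12,42]
  dr:
    - [0,0,0]
    - [0,0,0]
    - [0,0,0]
    - [0,0,0]
    - [0,0,0]
    - [0,0,0]
    - [0,0,0]
    - [0,0,0]
    - [0,0,0]
    - [0,0,0]

```text
time: 2.8
position: [0.4852, 0.0802, 0.21]
tool_rot: [1.906, 2.496, 0.002]
ft_force: [-0.1, -0.7, -0.3]
grip_width: 0.002
grip_force: 0.0
```

Run:
```python
from h import *
togo(-31,0,207)
im=get_image("side"); c=proj("side",[*G,.19])
x0,y0=(c-[65,50]).astype(int); cv2.imwrite("pics/b.png",cv2.resize(im[y0:y0+100,x0:x0+130,::-1],(780,600),interpolation=2))
```

```text
t 2.8 TCP mach mm [-70.5   0.7] z 210.0 F mach [-0.2 -0.6] -0.3 w 0.002
tool shift mm [-0.7 39.5  3. ] turn [0.0015 0.0002 0.0001]
```

View pics/b.png

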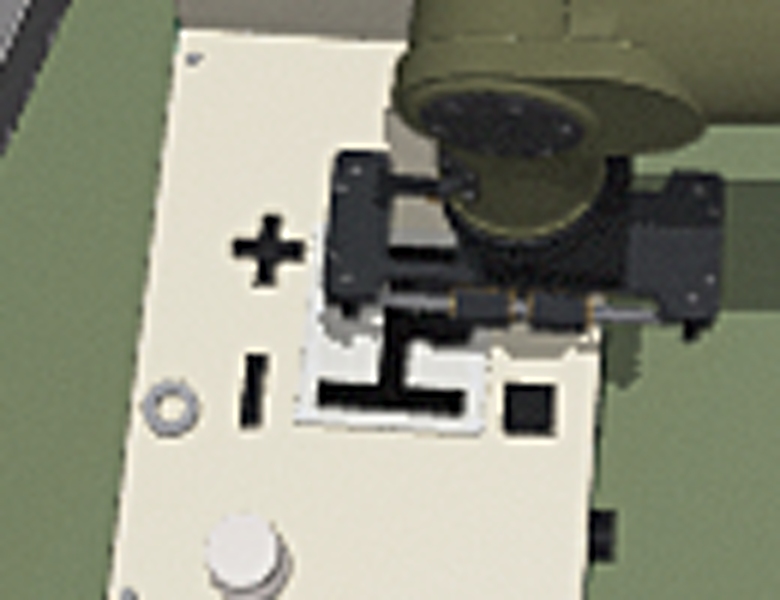

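The crop shows the gripper just short of the handle, whose bottom is visible at about (440,325). Nothing has been touched. Next I push slowly.

Call:
send_rows:
  xyz:
    - [0,2,2]
    - [0,4,2]
    - [0,6,2]
    - [0,9,2]
    - [0,12,2]
    - [0,15,2]
    - [0,18,2]
    - [0,21,2]
    - [0,24,2]
    - [0,27,2]
  dr:
    - [0,0,0]
    - [0,0,0]
    - [0,0,0]
    - [0,0,0]
    - [0,0,0]
    - [0,0,0]
    - [0,0,0]
    - [0,0,0]
    - [0,0,0]
    - [0,0,0]

```text
time: 3.68
position: [0.5099, 0.0868, 0.2075]
tool_rot: [-1.907, -2.496, 0.001]
ft_force: [-2.7, -1.0, 2.2]
grip_width: 0.01
grip_force: 1.2
```

Run:
```python
from h import *
togo(-31,0,207)
```

```text
t 3.68 TCP mach mm [-44.9   0.7] z 207.5 F mach [-2.9 -0.2] 2.2 w 0.01
tool shift mm [-0.7 13.9  0.5] turn [-0.001  -0.0001 -0.    ]
```

Call:
send_rows:
  xyz:
    - [0,2,0]
    - [0,4,0]
    - [0,6,0]
    - [0,7.5,0]
    - [0,9,0]
    - [0,10,0]
    - [0,11,0]
    - [0,12,0]
    - [0,12,0]
    - [0,12,0]
  dr:
    - [0,0,0]
    - [0,0,0]
    - [0,0,0]
    - [0,0,0]
    - [0,0,0]
    - [0,0,0]
    - [0,0,0]
    - [0,0,0]
    - [0,0,0]
    - [0,0,0]

```text
time: 4.52
position: [0.5218, 0.0901, 0.2075]
tool_rot: [1.907, 2.496, 0.0]
ft_force: [-1.9, -1.2, 0.5]
grip_width: 0.007
grip_force: 0.7
```

Run:
```python
from h import *
togo(-31,0,207)
im=get_image("side"); c=proj("side",[*G,.19])
x0,y0=(c-[65,50]).astype(int); cv2.imwrite("pics/c.png",cv2.resize(im[y0:y0+100,x0:x0+130,::-1],(780,600),interpolation=2))
```

```text
t 4.52 TCP mach mm [-32.6   0.6] z 207.5 F mach [-2.1 -0.7] 0.5 w 0.007
tool shift mm [-0.6  1.6  0.5] turn [ 0.0004  0.0001 -0.    ]
```

View pics/c.png

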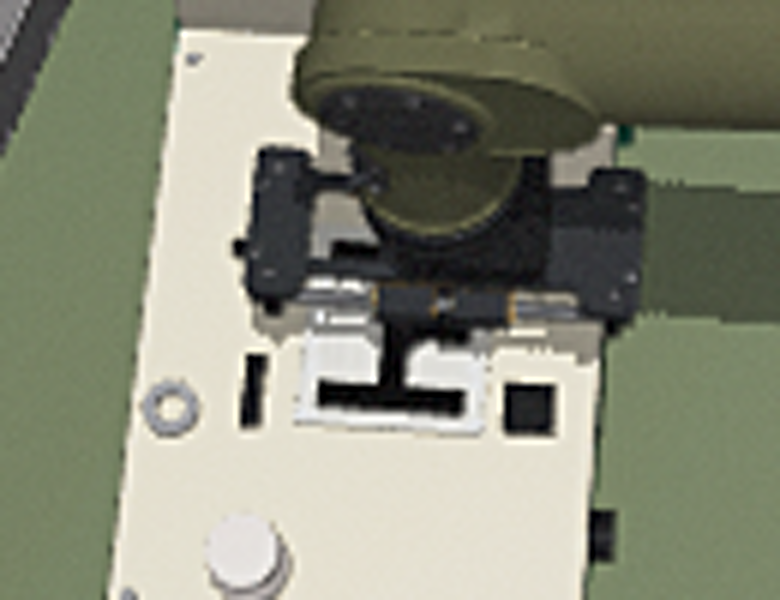

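The handle is mostly hidden and no wall contact shows yet, with force still about 2 N. Next I feel for the far wall in small steps.

Call:
send_rows:
  xyz:
    - [0,0.5,0]
    - [0,1,0]
    - [0,1.5,0]
    - [0,2,0]
    - [0,2.3,0]
    - [0,2.6,0]
    - [0,2.6,0]
    - [0,2.6,0]
    - [0,2.6,0]
    - [0,2.6,0]
  dr:
    - [0,0,0]
    - [0,0,0]
    - [0,0,0]
    - [0,0,0]
    - [0,0,0]
    - [0,0,0]
    - [0,0,0]
    - [0,0,0]
    - [0,0,0]
    - [0,0,0]

```text
time: 5.4
position: [0.5242, 0.0907, 0.2075]
tool_rot: [1.907, 2.496, 0.0]
ft_force: [-1.9, -0.4, 0.3]
grip_width: 0.006
grip_force: 0.8
```

Run:
```python
from h import *
togo(-31,0,207)
```

```text
t 5.4 TCP mach mm [-30.1   0.7] z 207.5 F mach [-2.   0.1] 0.3 w 0.006
tool shift mm [-0.7 -0.9  0.5] turn [0.0002 0.     0.    ]
```

Call:
send_rows:
  xyz:
    - [0,0.3,0]
    - [0,0.6,0]
    - [0,0.9,0]
    - [0,1.2,0]
    - [0,1.5,0]
    - [0,1.8,0]
    - [0,2,0]
    - [0,2,0]
    - [0,2,0]
    - [0,2,0]
  dr:
    - [0,0,0]
    - [0,0,0]
    - [0,0,0]
    - [0,0,0]
    - [0,0,0]
    - [0,0,0]
    - [0,0,0]
    - [0,0,0]
    - [0,0,0]
    - [0,0,0]

```text
time: 6.23
position: [0.5261, 0.0913, 0.2075]
tool_rot: [1.907, 2.496, 0.0]
ft_force: [-2.1, -0.3, -0.2]
grip_width: 0.005
grip_force: 0.9
```

Run:
```python
from h import *
togo(-31,0,207)
```

```text
t 6.23 TCP mach mm [-28.1   0.7] z 207.5 F mach [-2.1  0.3] -0.2 w 0.005
tool shift mm [-0.7 -2.9  0.5] turn [ 0.0002 -0.     -0.    ]
```

Call:
send_rows:
  xyz:
    - [0,0.3,0]
    - [0,0.6,0]
    - [0,0.9,0]
    - [0,1.2,0]
    - [0,1.5,0]
    - [0,1.8,0]
    - [0,2,0]
    - [0,2,0]
    - [0,2,0]
    - [0,2,0]
  dr:
    - [0,0,0]
    - [0,0,0]
    - [0,0,0]
    - [0,0,0]
    - [0,0,0]
    - [0,0,0]
    - [0,0,0]
    - [0,0,0]
    - [0,0,0]
    - [0,0,0]

```text
time: 7.07
position: [0.5281, 0.0918, 0.2075]
tool_rot: [1.907, 2.496, 0.0]
ft_force: [-2.0, -1.2, 0.7]
grip_width: 0.006
grip_force: 0.9
```

Run:
```python
from h import *
togo(-31,0,207)
```

```text
t 7.07 TCP mach mm [-26.1   0.7] z 207.5 F mach [-2.3 -0.7] 0.7 w 0.006
tool shift mm [-0.7 -4.9  0.5] turn [ 0.0002 -0.      0.    ]
```

Call:
send_rows:
  xyz:
    - [0,0.3,0]
    - [0,0.6,0]
    - [0,0.9,0]
    - [0,1.2,0]
    - [0,1.5,0]
    - [0,1.8,0]
    - [0,2,0]
    - [0,2,0]
    - [0,2,0]
    - [0,2,0]
  dr:
    - [0,0,0]
    - [0,0,0]
    - [0,0,0]
    - [0,0,0]
    - [0,0,0]
    - [0,0,0]
    - [0,0,0]
    - [0,0,0]
    - [0,0,0]
    - [0,0,0]

```text
time: 7.9
position: [0.53, 0.0923, 0.2075]
tool_rot: [1.907, 2.496, 0.0]
ft_force: [-2.1, -0.7, 0.4]
grip_width: 0.005
grip_force: 0.9
```

Run:
```python
from h import *
togo(-31,0,207)
```

```text
t 7.9 TCP mach mm [-24.1   0.7] z 207.5 F mach [-2.2 -0.1] 0.4 w 0.005
tool shift mm [-0.7 -6.9  0.5] turn [ 0.0002 -0.      0.    ]
```

Still no wall. Next I back off, rise and go round to the left for a clear look.

Call:
send_rows:
  xyz:
    - [0,-8,0]
    - [0,-16,0]
    - [0,-16,-15]
    - [0,-16,-30]
    - [0,-16,-45]
    - [20,-8,-45]
    - [40,0,-45]
    - [60,10,-45]
    - [80,22,-45]
    - [80,22,-45]
  dr:
    - [0,0,0]
    - [0,0,0]
    - [0,0,0]
    - [0,0,0]
    - [0,0,0]
    - [0,0,0]
    - [0,0,0]
    - [0,0,0]
    - [0,0,0]
    - [0,0,0]

```text
time: 8.73
position: [0.5294, 0.1812, 0.2522]
tool_rot: [-1.898, -2.502, -0.004]
ft_force: [-0.7, 0.8, -0.3]
grip_width: 0.006
grip_force: 0.0
```

Run:
```python
from h import *
togo(0,80,252)
o=[]
for n in("side","top"):
    im=get_image(n); c=proj(n,[*G,.19])
    x0,y0=(c-[50,50]).astype(int); print(n,x0,y0); o.append(cv2.resize(im[y0:y0+100,x0:x0+100,::-1],(400,400),interpolation=2))
cv2.imwrite("pics/d.png",np.hstack(o))
for x in (-32,0,2,32): print(x,[proj(n,[*(G+M@[x/1e3,0]),.226]).round(1) for n in("side","top")])
```

```text
t 8.73 TCP mach mm [-1.2 86.5] z 252.2 F mach [-0.5  1. ] -0.3 w 0.006
tool shift mm [-6.6  1.2  0.2] turn [ 0.0013 -0.0026  0.0069]
side 247 197
top 237 164
-32 [array([306.7, 244.8]), array([290. , 224.6])]
0 [array([296.4, 244.2]), array([286.7, 211.4])]
2 [array([295.7, 244.1]), array([286.5, 210.5])]
32 [array([286.1, 243.5]), array([283.4, 198.3])]
```

View pics/d.png

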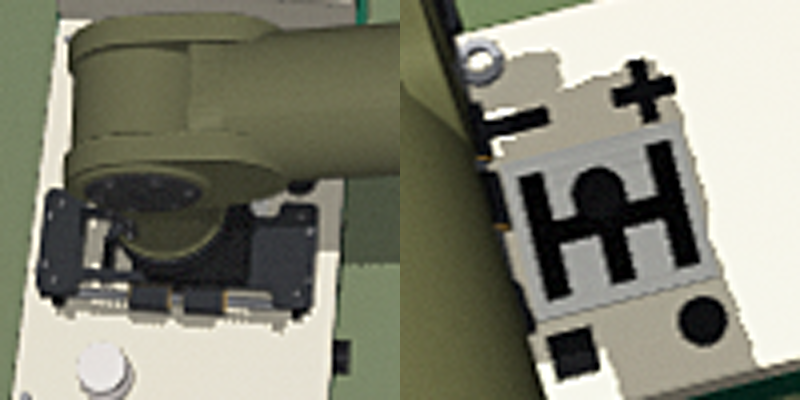

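Top crop: the handle is now centred at about (200,190) in the right half, which is image (287,211.5), so shift is about 0. It is in the channel. The fingers are slimmer than I assumed, about 8 mm half thickness. Next I descend on its left side.

Call:
send_rows:
  xyz:
    - [-15,0.5,0]
    - [-30,0.5,0]
    - [-30,0.5,12]
    - [-30,0.5,24]
    - [-30,0.5,36]
    - [-30,0.5,45]
    - [-33,0.5,45]
    - [-36,0.5,45]
    - [-39,0.5,45]
    - [-42,0.5,45]
  dr:
    - [0,0,0]
    - [0,0,0]
    - [0,0,0]
    - [0,0,0]
    - [0,0,0]
    - [0,0,0]
    - [0,0,0]
    - [0,0,0]
    - [0,0,0]
    - [0,0,0]

```text
time: 9.67
position: [0.5422, 0.1347, 0.2081]
tool_rot: [1.907, 2.496, 0.002]
ft_force: [0.2, -0.9, 0.6]
grip_width: 0.002
grip_force: 0.0
```

Run:
```python
from h import *
togo(0,26,207)
```

```text
t 9.67 TCP mach mm [-1.2 38.4] z 208.1 F mach [-0. -1.] 0.6 w 0.002
tool shift mm [-12.4   1.2   1.1] turn [0.0012 0.     0.0001]
```

Call:
send_rows:
  xyz:
    - [-3,0.5,0]
    - [-6,1,0]
    - [-9,1,0]
    - [-11,1,0]
    - [-13,1,0]
    - [-15,1,0]
    - [-17,1,0]
    - [-18,1,0]
    - [-19,1,0]
    - [-20,1,0]
  dr:
    - [0,0,0]
    - [0,0,0]
    - [0,0,0]
    - [0,0,0]
    - [0,0,0]
    - [0,0,0]
    - [0,0,0]
    - [0,0,0]
    - [0,0,0]
    - [0,0,0]

```text
time: 10.5
position: [0.5479, 0.1161, 0.2076]
tool_rot: [-1.907, -2.497, -0.001]
ft_force: [-1.2, 1.8, 0.8]
grip_width: 0.005
grip_force: 1.0
```

Run:
```python
from h import *
togo(0,-14,207)
```

```text
t 10.5 TCP mach mm [-0.5 18.9] z 207.6 F mach [-0.7  2. ] 0.8 w 0.005
tool shift mm [-32.9   0.5   0.6] turn [ 0.0004 -0.0003  0.0003]
```

The lever slides at about 2 N along the channel. I continue.

Call:
send_rows:
  xyz:
    - [-3,0.3,0]
    - [-6,0.5,0]
    - [-9,0.5,0]
    - [-12,0.5,0]
    - [-15,0.5,0]
    - [-18,0.5,0]
    - [-21,0.5,0]
    - [-24,0.5,0]
    - [-26,0.5,0]
    - [-28,0.5,0]
  dr:
    - [0,0,0]
    - [0,0,0]
    - [0,0,0]
    - [0,0,0]
    - [0,0,0]
    - [0,0,0]
    - [0,0,0]
    - [0,0,0]
    - [0,0,0]
    - [0,0,0]

```text
time: 11.33
position: [0.5558, 0.0886, 0.2074]
tool_rot: [1.908, 2.496, -0.0]
ft_force: [-2.6, 1.6, 1.7]
grip_width: 0.012
grip_force: 1.0
```

Run:
```python
from h import *
togo(0,-14,207)
```

```text
t 11.33 TCP mach mm [-0.2 -9.7] z 207.4 F mach [-2.1  2.2] 1.7 w 0.012
tool shift mm [-4.3  0.2  0.4] turn [-0.0001  0.0001 -0.0003]
```

Call:
send_rows:
  xyz:
    - [-0.5,0,0]
    - [-1,0,0]
    - [-1.5,0,0]
    - [-2,0,0]
    - [-2.5,0,0]
    - [-3,0,0]
    - [-3.5,0,0]
    - [-4,0,0]
    - [-4,0,0]
    - [-4,0,0]
  dr:
    - [0,0,0]
    - [0,0,0]
    - [0,0,0]
    - [0,0,0]
    - [0,0,0]
    - [0,0,0]
    - [0,0,0]
    - [0,0,0]
    - [0,0,0]
    - [0,0,0]

```text
time: 12.17
position: [0.5568, 0.0849, 0.2074]
tool_rot: [1.907, 2.496, -0.0]
ft_force: [-1.2, 0.2, 0.4]
grip_width: 0.01
grip_force: 0.7
```

Run:
```python
from h import *
togo(0,-14,207)
```

```text
t 12.17 TCP mach mm [ -0.2 -13.5] z 207.4 F mach [-1.1  0.5] 0.4 w 0.01
tool shift mm [-0.5  0.2  0.4] turn [ 0.      0.0001 -0.0001]
```

Call:
send_rows:
  xyz:
    - [-0.3,0,0]
    - [-0.6,0,0]
    - [-0.9,0,0]
    - [-1.2,0,0]
    - [-1.5,0,0]
    - [-1.8,0,0]
    - [-2,0,0]
    - [-2,0,0]
    - [-2,0,0]
    - [-2,0,0]
  dr:
    - [0,0,0]
    - [0,0,0]
    - [0,0,0]
    - [0,0,0]
    - [0,0,0]
    - [0,0,0]
    - [0,0,0]
    - [0,0,0]
    - [0,0,0]
    - [0,0,0]

```text
time: 13.0
position: [0.5572, 0.0836, 0.2075]
tool_rot: [-1.906, -2.496, -0.001]
ft_force: [-1.8, 3.3, 0.7]
grip_width: 0.005
grip_force: 1.7
```

Run:
```python
from h import *
togo(0,-14,207)
```

```text
t 13.0 TCP mach mm [ -0.2 -14.8] z 207.5 F mach [-0.8  3.7] 0.7 w 0.005
tool shift mm [0.8 0.2 0.5] turn [-0.     -0.0006  0.0004]
```

The end wall is felt at 3.7 N with TCP y about -14.8. Next I retreat left and look.

Call:
send_rows:
  xyz:
    - [8,0,0]
    - [16,0,0]
    - [24,0,0]
    - [24,0,-15]
    - [24,0,-30]
    - [24,0,-45]
    - [45,0,-45]
    - [66,0,-45]
    - [88,0,-45]
    - [88,0,-45]
  dr:
    - [0,0,0]
    - [0,0,0]
    - [0,0,0]
    - [0,0,0]
    - [0,0,0]
    - [0,0,0]
    - [0,0,0]
    - [0,0,0]
    - [0,0,0]
    - [0,0,0]

```text
time: 13.83
position: [0.5325, 0.1742, 0.2523]
tool_rot: [-1.897, -2.502, -0.003]
ft_force: [0.0, 1.5, 0.1]
grip_width: 0.007
grip_force: 0.0
```

Run:
```python
from h import *
togo(-60,-40,252)
im=get_image("top"); c=proj("top",[*G,.19])
x0,y0=(c-[50,50]).astype(int); print(x0,y0); cv2.imwrite("pics/e.png",cv2.resize(im[y0:y0+100,x0:x0+100,::-1],(600,600),interpolation=2))
for x in (-2,0,2): print(x,proj("top",[*(G+M@[x/1e3,-.04]),.226]).round(1))
```

```text
t 13.83 TCP mach mm [-0.1 79. ] z 252.3 F mach [0.4 1.4] 0.1 w 0.007
tool shift mm [-118.6  -60.8    0. ] turn [ 0.0003 -0.0024  0.0076]
237 164
-2 [303.9 207.9]
0 [303.7 207.1]
2 [303.4 206.2]
```

View pics/e.png

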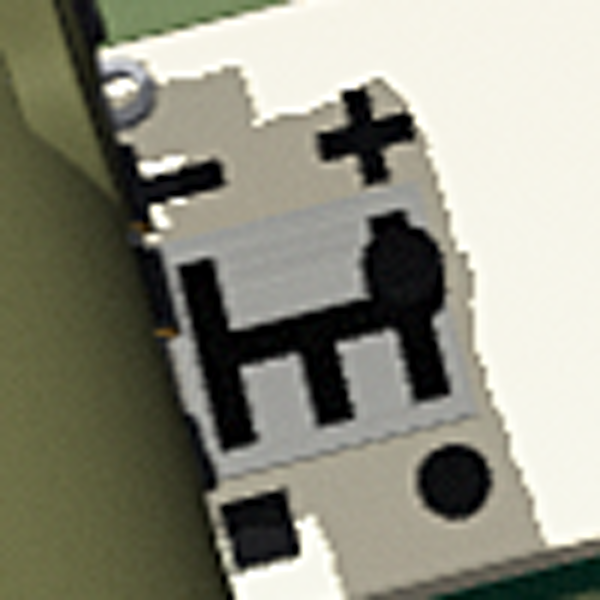

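Top crop: the handle top is at about (405,265), image (304.5,208), which is the right end of the channel. The plus lies straight ahead. Next I go round to the near side.

Call:
send_rows:
  xyz:
    - [-20,-15,0]
    - [-42,-30,0]
    - [-66,-46,0]
    - [-92,-61,0]
    - [-119,-61,0]
    - [-119,-61,12]
    - [-119,-61,24]
    - [-119,-61,36]
    - [-119,-61,45]
    - [-119,-61,45]
  dr:
    - [0,0,0]
    - [0,0,0]
    - [0,0,0]
    - [0,0,0]
    - [0,0,0]
    - [0,0,0]
    - [0,0,0]
    - [0,0,0]
    - [0,0,0]
    - [0,0,0]

```text
time: 14.72
position: [0.5049, 0.0381, 0.2045]
tool_rot: [-1.903, -2.496, 0.006]
ft_force: [-0.8, -0.3, -0.1]
grip_width: 0.003
grip_force: 0.0
```

Run:
```python
from h import *
togo(8,-40,207)
```

```text
t 14.72 TCP mach mm [-62.6 -45. ] z 204.5 F mach [-0.9 -0.1] -0.1 w 0.003
tool shift mm [ 4.9 70.6 -2.9] turn [-0.0049  0.0002  0.002 ]
```

Call:
send_rows:
  xyz:
    - [3,5,-2]
    - [5,12,-2]
    - [5,20,-2]
    - [5,28,-2]
    - [5,32,-2]
    - [5,36,-2]
    - [5,39,-2]
    - [5,42,-2]
    - [5,45,-2]
    - [5,48,-2]
  dr:
    - [0,0,0]
    - [0,0,0]
    - [0,0,0]
    - [0,0,0]
    - [0,0,0]
    - [0,0,0]
    - [0,0,0]
    - [0,0,0]
    - [0,0,0]
    - [0,0,0]

```text
time: 15.55
position: [0.5514, 0.0546, 0.2094]
tool_rot: [-1.907, -2.496, 0.001]
ft_force: [-2.3, -0.4, 1.6]
grip_width: 0.007
grip_force: 1.2
```

Run:
```python
from h import *
togo(8,-40,207)
```

```text
t 15.55 TCP mach mm [-13.3 -41.4] z 209.4 F mach [-2.3  0.2] 1.6 w 0.007
tool shift mm [ 1.4 21.3  2.4] turn [-0.0007 -0.0002 -0.0001]
```

The lever slides into the far slot at about 2 N. I continue.

Call:
send_rows:
  xyz:
    - [0,2,0]
    - [0,4,0]
    - [0,6.5,0]
    - [0,9,0]
    - [0,11.5,0]
    - [0,14,0]
    - [0,16,0]
    - [0,18,0]
    - [0,19,0]
    - [0,19,0]
  dr:
    - [0,0,0]
    - [0,0,0]
    - [0,0,0]
    - [0,0,0]
    - [0,0,0]
    - [0,0,0]
    - [0,0,0]
    - [0,0,0]
    - [0,0,0]
    - [0,0,0]

```text
time: 16.38
position: [0.5703, 0.0597, 0.2095]
tool_rot: [1.907, 2.496, 0.0]
ft_force: [-1.0, 0.2, 0.6]
grip_width: 0.007
grip_force: 0.6
```

Run:
```python
from h import *
togo(8,-40,207)
```

```text
t 16.38 TCP mach mm [  6.2 -41.4] z 209.5 F mach [-0.9  0.4] 0.6 w 0.007
tool shift mm [1.4 1.8 2.5] turn [0.0005 0.0002 0.    ]
```

Now small steps to feel the end of the slot.

Call:
send_rows:
  xyz:
    - [0,0.4,0]
    - [0,0.8,0]
    - [0,1.2,0]
    - [0,1.6,0]
    - [0,2,0]
    - [0,2.4,0]
    - [0,2.7,0]
    - [0,3,0]
    - [0,3,0]
    - [0,3,0]
  dr:
    - [0,0,0]
    - [0,0,0]
    - [0,0,0]
    - [0,0,0]
    - [0,0,0]
    - [0,0,0]
    - [0,0,0]
    - [0,0,0]
    - [0,0,0]
    - [0,0,0]

```text
time: 17.22
position: [0.5721, 0.0602, 0.2094]
tool_rot: [-1.907, -2.495, 0.002]
ft_force: [-5.3, -0.9, 3.3]
grip_width: 0.003
grip_force: 2.6
```

Run:
```python
from h import *
togo(8,-40,207)
```

```text
t 17.22 TCP mach mm [  8.1 -41.4] z 209.4 F mach [-5.3  0.5] 3.3 w 0.003
tool shift mm [ 1.4 -0.1  2.4] turn [-0.0016 -0.0002 -0.0002]
```

The slot end is reached at 5.3 N with x at 8.1 mm, as expected for home. Next I retreat clear.

Call:
send_rows:
  xyz:
    - [0,-3,0]
    - [0,-10,0]
    - [0,-20,0]
    - [0,-30,0]
    - [0,-40,0]
    - [0,-50,-20]
    - [0,-60,-45]
    - [0,-70,-70]
    - [30,-70,-80]
    - [60,-70,-80]
  dr:
    - [0,0,0]
    - [0,0,0]
    - [0,0,0]
    - [0,0,0]
    - [0,0,0]
    - [0,0,0]
    - [0,0,0]
    - [0,0,0]
    - [0,0,0]
    - [0,0,0]

```text
time: 18.05
position: [0.4904, 0.0986, 0.2934]
tool_rot: [1.912, 2.489, 0.011]
ft_force: [0.6, 1.6, -0.4]
grip_width: 0.006
grip_force: 0.0
```

Call:
send_rows:
  xyz:
    - [30,-5,0]
    - [60,-10,0]
    - [90,-15,0]
    - [120,-20,0]
    - [150,-20,0]
    - [175,-20,0]
    - [190,-20,0]
    - [200,-20,0]
    - [200,-20,0]
    - [200,-20,0]
  dr:
    - [0,0,0]
    - [0,0,0]
    - [0,0,0]
    - [0,0,0]
    - [0,0,0]
    - [0,0,0]
    - [0,0,0]
    - [0,0,0]
    - [0,0,0]
    - [0,0,0]

```text
time: 18.88
position: [0.4177, 0.2868, 0.2896]
tool_rot: [1.907, 2.496, -0.0]
ft_force: [0.8, -0.6, -1.2]
grip_width: 0.007
grip_force: 0.0
```

Run:
```python
from h import *
where()
o=[]
for n in("side","top"):
    im=get_image(n); c=proj(n,[*G,.19])
    x0,y0=(c-[60,60]).astype(int); print(n,x0,y0); o.append(cv2.resize(im[y0:y0+120,x0:x0+120,::-1],(400,400),interpolation=2))
cv2.imwrite("pics/f.png",np.hstack(o))
for x in (24,28,32): print(x,[proj(n,[*(G+M@[x/1e3,-.04]),.226]).round(1) for n in("side","top")])
```

```text
t 18.88 TCP mach mm [-81.3 217.8] z 289.6 F mach [ 0.6 -0.8] -1.2 w 0.007
side 237 187
top 227 154
24 [array([289.8, 231.5]), array([301.1, 197.3])]
28 [array([288.6, 231.4]), array([300.7, 195.6])]
32 [array([287.3, 231.3]), array([300.3, 194. ])]
```

View pics/f.png

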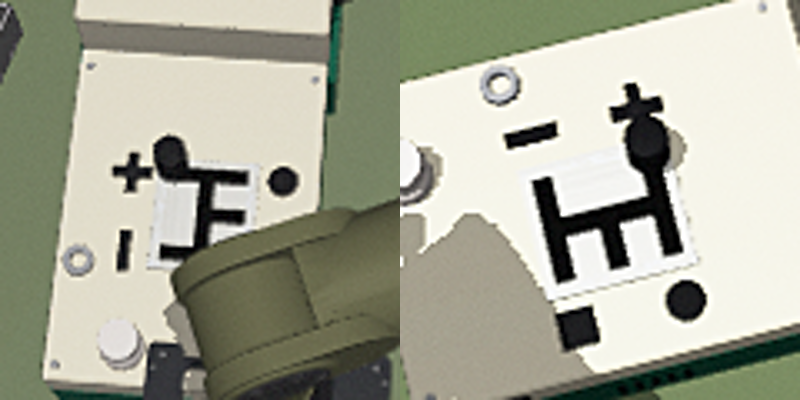

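Final look: the handle is at the far right slot beside the plus, top image about (301,195). The nut and pot have not moved and the arm is clear. The position agrees with the felt end stop, allowing for the roughly 1 px offset seen before.

```bash
python3 -c "
from bench import *
print(close_job())"
```

```text
the job is handed in; nothing more can be done
None
```

The lever is pushed home into the far-right slot marked with the plus sign (end stop felt at about 5 N, 18.9 s used), the nut and grease pot on the deck look undisturbed, the arm finished clear of everything, and the job is handed in with no verdict shown.

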